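# Check the screw thread with the pitch gauge

### The arm

A 6-joint arm with a two-finger parallel gripper is mounted at the origin on the work surface. World frame = base frame: x ahead of the robot, y to its left, z up, the work surface at z = 0. Lengths are in m, angles in rad, forces in N, time in s.
With the tool pointing down it reaches from about 0.275 to 0.75 m from the base axis. Payload 10.2 kg.
Tool frame: the origin (TCP) lies at the very end of the fingers, on their centre line; the grasp point (between the pads) lies 19 mm behind it (arm.pinch_z is the z of the grasp point in the tool frame, in m); z points along the fingers, x is the direction in which the jaws open and shut, and the axes are right-handed (so a half turn about z gives the same grasp; the last joint's range is limited). The gripper opens to 85 mm and grips with 20 to 120 N. Pads are 22 mm wide; open, the fingers measure 114 mm over their backs; the gripper's body (76 mm by 85 mm) begins 54 mm behind the grasp point. The pads swing forward as they close: fully open they stand 13 mm farther back than shut.
Start: joints at [-1.56, 0.313, 1.498, -0, 1.331, -0.223], TCP at [0.122, -0.511, 0.231] pointing down, gripper open.
Joint ranges: [-2.94, 2.94], [-0.97, 2.17], [0.19, 2.56], [-1.23, 4.37], [0.02, 3.11], [-2.88, 2.88]. Speed limits (rad/s): [2.39, 2.39, 3.01, 3.14, 3.14, 3.14].

### API

Orientations are given as a rotation vector (axis times angle).
In Python, from bench import arm gives the robot as it stands. The module is installed in compiled form; this text tells all that it offers.
- The arm moves only by the tool move_arm, never from a script. Its argument "moves" is a list of rows, each an object of numbers: "tx", "ty", "tz": the shift along the tool's x, y, z in units of 40 mm (1.0 is 40 mm); "ax", "ay", "az": the turn, a rotation vector about the tool's x, y, z in units of 5 degrees (1.0 is 5 degrees). In form: [{"tx": .., "ty": .., "tz": .., "ax": .., "ay": .., "az": ..}, ...]. A call has 1 to 5 rows; each row is the pose to reach, as a shift and turn from the pose commanded when the call began, along the tool's axes at that moment; what a row does not reach only later rows make up. A row lasts 1/12 s, in which the tool goes at most 41.7 mm and 7.16 degrees, less where a joint would pass 70% of its speed; a pose out of reach is approached as far as the arm can. A call with a gripper value outside its range is refused whole. "hand" is the finger opening in mm, from 0 to 85.4, set as the call begins (left out, the last holds). The fingers move at their own pace and stop on an object; "newtons" is the grip in N (left out, the last holds). Time passes only in rows, so rows that repeat a pose let the fingers close. It gives the time, the measured TCP pose, the force and the opening at its end, in the units of the state.
- arm.read_state(): the state, without advancing time (a new reading comes with each control period).
- arm.grab_frame(name): name is "scene" or "side" or "wrist"; returns a dict with "frame" (384x512x3 uint8, red, green, blue), "range_z" (384x512 float32, m along the optical axis (not along the pixel's ray), 0 where there is no reading), "mtx" (3x3 intrinsics, pixels), "rvec" (rotation vector, rad) and "tvec" (3), from world to camera coordinates, as OpenCV has them. Camera axes: x right, y down, z forward; pixel columns grow to the right and rows downward; lengths in m; the calibration is good to about 2 mm. A picture is of the moment at which its call begins.
- arm.job_done(): hands the job in, once; it reports no verdict.
The state is a dict: "clock": time; "joint_pos": joint angles; "qvel": joint speeds; "joint_efforts": joint torques, N m; "ee_pos": TCP position; "tool_rot": TCP orientation; "ft_force": force on the tool from outside, world axes, zero at the start; "torque": the same for the moment, N m; "finger_gap": opening from 0.0 (shut) to 1.0 (fully open).
Only numpy, scipy, OpenCV 4.12 (cv2) and the standard library are available. Lean on these libraries where they do the work, as an engineer would, in place of code of your own. Each camera call takes 0.05 s, during which the arm holds its last target.

### The job

Check the trapezoidal thread of the clamped screw with the coarse-toothed thread pitch gauge: seat its open leaf in the thread at the free end, on the right-hand side as seen from the robot and level with the screw's axis, so that every tooth is home in a groove and the leaf lies flat along the thread, and hold it there lightly pressed for a good second. Then lay the gauge back flat on the black mat and let go. Do not force the leaf or disturb the other things.

Things in the scene. Friction and masses are not known exactly. Their poses are not given: they have to be found in the camera images.
- gauge9: The coarse thread pitch gauge, steel, about 110 g, lying flat. Its case, a flat-sided bar 72 mm long (x), 22 wide (y) and 14 thick (z) with a brass rivet near each end, is the part to grip, across the 22 mm. One leaf, 3 mm thick, stands open in line with the case along +x, to x = 90 mm, its teeth pointing to +y (not below the case). Origin: centre of the case's underside; z up as it lies.
- gauge9_heel (a point): Point on the line of gauge9's tooth tips, at the case end of the toothed length: x = 52, y = 15.5, z = 7 mm in the gauge's frame (leaf mid-plane z = 7). From here to the toe run four trapezoidal teeth of 9 mm pitch, 4.5 mm deep, 2.8 mm wide at the tip and 5.2 at the root (flanks 15 degrees off square); the first tooth's middle is 4.5 mm from here. Axes as the gauge.
- gauge9_toe (a point): Point on the line of gauge9's tooth tips, at the free end of the toothed length: x = 88, y = 15.5, z = 7 mm in the gauge's frame; the last tooth's middle is 4.5 mm short of it. The bottoms between the teeth are in line with the side of the case (y = 11); the leaf's back is at y = -7 mm. Axes as the gauge.
- gauge5: The other, finer thread pitch gauge, its case and leaf of the same shape and size but with seven smaller teeth of 5 mm pitch, 2.5 mm deep; it does not fit this thread. Stays where it lies. Origin and axes as for gauge9.
- mat: Black rubber mat, 220 x 280 x 3 mm (x, y, z), fixed to the table; both gauges lie on it. Origin: centre of its underside.
- cradle: Fixed cradle: base plate 150 x 116 x 15 mm, two V-blocks 94 mm wide, two clamp straps with nuts (tops at z = 116 mm). It holds a steel screw level, axis along the cradle's x at y = 0, z = 75 mm: free threaded end overhanging towards the robot (-x), then a plain 50 mm journal in the V-blocks, a hexagon head at the far end. Origin: centre of the plate's underside; y is to the left.
- thread_end (a point): Point on the screw's axis at the nominal place of its free end: x = -136, y = 0, z = 75 mm in the cradle's frame, axes as the cradle. The screw lies up to 4.5 mm further in or out along x from one time to the next (it does not move during the work), so where the grooves come is not known beforehand and must be seen or felt.
- thread_mid (a point): Point on the screw's axis about the middle of the thread (x = -100, y = 0, z = 75 mm in the cradle's frame, axes as the cradle). Thread: from the free end to about x = -60; trapezoidal, pitch 9, crest radius 30 mm, root radius 25, grooves 5.8 mm wide at the mouth, 3.2 at the bottom. The leaf is home on the right-hand side with its tooth-tip line at y = -25.5 mm; tips riding on crests: y = -30.
- ringnut: Bystander: loose steel ring nut, 94 mm outside diameter, 28 mm high. Origin: centre of its underside.
- caliper: Bystander: loose calliper lying flat, 215 mm long. Origin: middle of its underside.
- specimen0: Bystander: black resin specimen puck, 30 mm diameter, 22 mm high, near the screw's free end. Origin: centre of its underside.
- specimen1: Bystander: black resin specimen puck, 30 mm diameter, 22 mm high. Origin: centre of its underside.
- paste_jar: Bystander: white jar, 56 mm diameter, 55 mm high. Origin: centre of its underside.
- lube_bottle: Bystander: blue bottle, 64 mm diameter, 170 mm high. Origin: centre of its underside.
- carrier: Bystander: loose round aluminium specimen carrier, 150 mm diameter, 14 mm thick with a 24 mm centre boss to 30 mm height. Origin: centre of its underside.
Things that resemble listed ones, but are neither listed nor needed, are in the scene too. What is shaped like the gauge9 but red is not meant. Leave any pink look-alike of the cradle alone.

How it is judged:
By the outcome, as a careful person would: the job done as asked, in the order asked, and still so for the second after the job is handed in, with the robot touching nothing.
It also fails if it takes over 58 s, if anything falls off the work surface, if the arm or the gripper's body presses on something with over 40 N, if the wrist force passes 120 N, or if a joint passes its speed limit or range.

## Working session

There is one attempt and no reset: what is moved stays moved. The work goes in short steps, Python scripts to look and compute and a tool call to move; the robot and the scene stay as the last step left them, time stands still between calls to the robot, and variables do not carry over. Pictures are saved under pics/ and viewed, and the job is handed in when it is done.

Besides the shell and the picture viewer there is one more tool, called as name(argument=value, ...), one argument or row to a line, values as JSON. move_arm: Moves the arm, as the interface text tells. Its arguments: {"type":"object","properties":{"moves":{"type":"array","items":{"type":"object","properties":{"tx":{"type":"number"},"ty":{"type":"number"},"tz":{"type":"number"},"ax":{"type":"number"},"ay":{"type":"number"},"az":{"type":"number"}}}},"hand":{"type":"number"},"newtons":{"type":"number"}},"required":["moves"]}

```bash
mkdir -p pics; ls; cat > h.py <<'E'
import numpy as np, cv2
from scipy.spatial.transform import Rotation as R
from bench import arm
def grab(n,save=None):
    d=arm.grab_frame(n)
    if save:
        cv2.imwrite('pics/%s.png'%save,d['frame'][:,:,::-1]); np.savez('pics/%s.npz'%save,**d)
    return d
def w(d,u,v,z=None):
    """pixel->world; using depth, or z plane"""
    Rm=R.from_rotvec(np.ravel(d['rvec'])).as_matrix(); t=np.ravel(d['tvec'])
    ray=np.linalg.inv(d['mtx'])@np.array([u,v,1.])
    if z is None:
        p=ray*d['range_z'][int(round(v)),int(round(u))]; return Rm.T@(p-t)
    c=-Rm.T@t; r=Rm.T@ray; return c+r*(z-c[2])/r[2]
def cloud(d):
    Rm=R.from_rotvec(np.ravel(d['rvec'])).as_matrix(); t=np.ravel(d['tvec'])
    vv,uu=np.mgrid[0:384,0:512]; z=d['range_z']
    p=np.stack([uu,vv,np.ones_like(uu)],-1)@np.linalg.inv(d['mtx']).T*z[...,None]
    return (p-t)@Rm
def px(d,P):
    return cv2.projectPoints(np.atleast_2d(np.float64(P)),np.ravel(d['rvec']),np.ravel(d['tvec']),d['mtx'],None)[0][:,0]
E
python3 - <<'E'
from h import *
for n in ['scene','side','wrist']:
    d=grab(n,n+'0'); print(n, d['mtx'][0,0], R.from_rotvec(np.ravel(d['rvec'])).as_matrix().T@-np.ravel(d['tvec']))
s=arm.read_state(); print(s, arm.pinch_z)
E
```

```text
pics
scene 490.66663290016373 [1.15673886 0.72982886 0.93444294]
side 446.06032923535224 [-0.0812189  -1.05516408  0.77841046]
wrist 283.61726603096884 [ 0.19624483 -0.49315052  0.37318539]
{'clock': 0.15, 'joint_pos': array([-1.56037687e+00,  3.13313863e-01,  1.49819542e+00, -1.59361091e-06,
        1.33102909e+00, -2.23387787e-01]), 'qvel': array([-0.00150719, -0.00193037, -0.00214333, -0.00106545,  0.00057919,
       -0.00135503]), 'joint_efforts': array([ 2.25563257e-03, -4.12367392e+01, -2.59795403e+01, -1.75301229e-04,
        3.25215289e-03,  1.25562860e-05]), 'ee_pos': array([ 0.12162561, -0.51053562,  0.23089572]), 'tool_rot': array([-2.46480600e+00,  1.94671956e+00,  9.34513932e-04]), 'ft_force': array([-0.01260193,  0.4611675 ,  0.45598172]), 'torque': array([-0.00251784, -0.01361792,  0.02263239]), 'finger_gap': 1.0009776192633086} -0.0187
```

View pics/scene0.png

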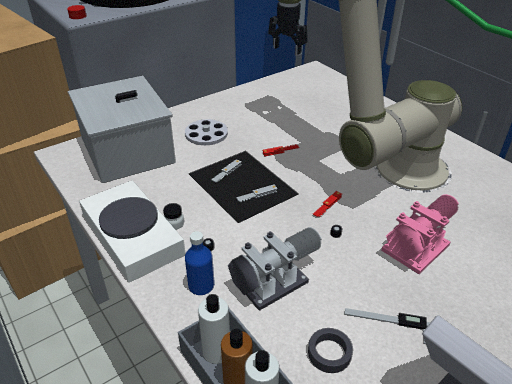

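View pics/side0.png

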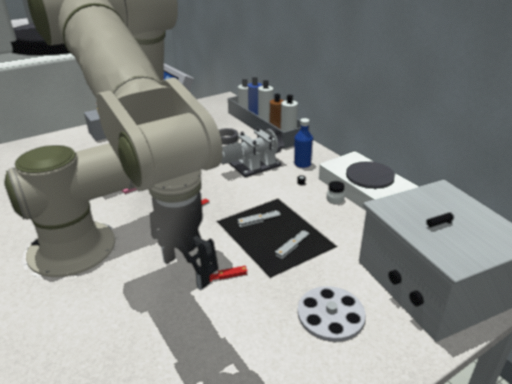

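View pics/wrist0.png

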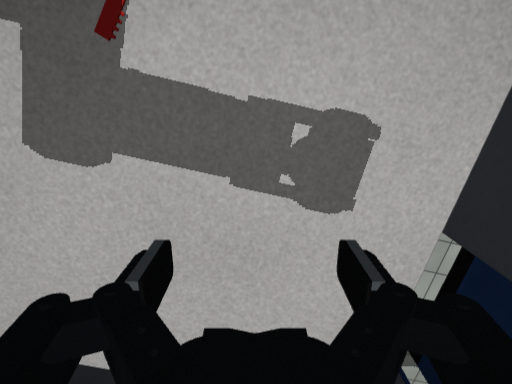

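The scene view shows two steel gauges on the black mat at about (227,170) and (257,193). The red look-alikes are at (281,150) and (328,203), and the pink cradle is at (420,232). The grey cradle, at (278,262), is the one to use. I'll enlarge the two steel gauges and get rough positions.

```bash
python3 - <<'E'
from h import *
def ld(n): 
    z=np.load('pics/%s.npz'%n); return {k:z[k] for k in z}
s=ld('scene0'); t=ld('side0')
a=cv2.resize(s['frame'][145:220,190:300],(792,540),interpolation=cv2.INTER_CUBIC)
b=cv2.resize(t['frame'][195:275,215:340],(792,507),interpolation=cv2.INTER_CUBIC)
cv2.imwrite('pics/cropA.png',a[:,:,::-1]);cv2.imwrite('pics/cropB.png',b[:,:,::-1])
for n,u,v in [('gA',227,170),('gB',257,193),('thread end',312,238),('strap',268,245),('puck',336,230),('puck1',209,245),('bottle',200,240),('jar',172,210)]:
    print(n,w(s,u,v).round(4))
C=cloud(s)
# mat corners
for u,v in [(190,181),(247,152),(298,190),(242,220)]: print('mat',w(s,u,v,0.003).round(4))
E
```

```text
gA [ 0.4994 -0.3196  0.0138]
gB [ 0.496  -0.1647  0.0224]
thread end [0.543  0.1252 0.0971]
strap [0.6314 0.0659 0.0765]
puck [0.4142 0.0849 0.0209]
puck1 [ 0.7225 -0.0651  0.0226]
bottle [0.797  0.0319 0.1623]
jar [ 0.7499 -0.2063  0.0563]
mat [ 0.6155 -0.3506  0.003 ]
mat [ 0.3823 -0.3772  0.003 ]
mat [ 0.3728 -0.1233  0.003 ]
mat [ 0.5865 -0.1117  0.003 ]
```

View pics/cropA.png

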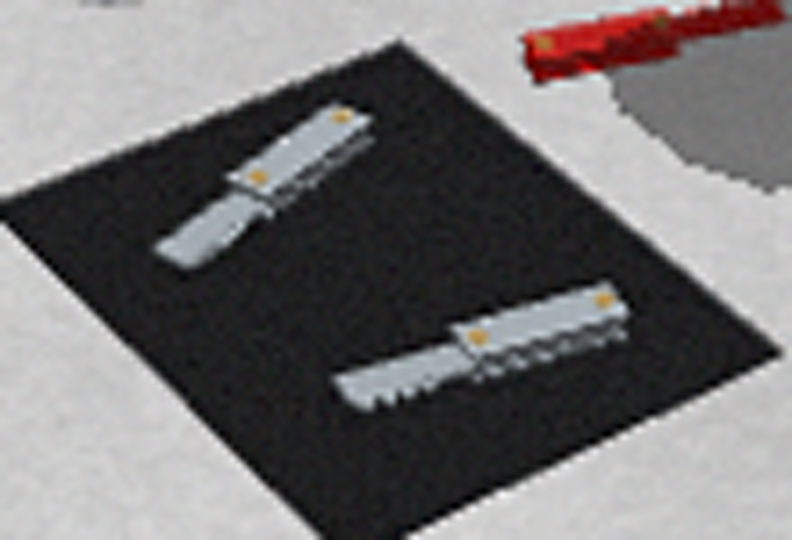

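View pics/cropB.png

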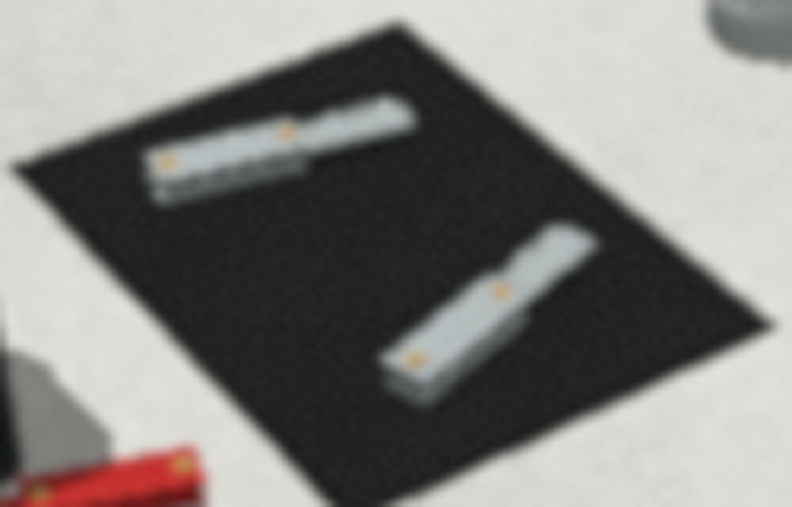

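```bash
cat >> h.py <<'E'
def ld(n): 
    z=np.load('pics/%s.npz'%n); return {k:z[k] for k in z}
E
python3 - <<'E'
from h import *
s=ld('scene0'); t=ld('side0')
for d,l in [(s,[(256.4,191.8),(274,186.7)]),(t,[(260.5,215.8),(241.4,220.4)])]:
    a,b=[w(d,u,v,0.017) for u,v in l]; print(a.round(4),b.round(4),'mid',((a+b)/2).round(4),np.linalg.norm(a-b).round(4),np.degrees(np.arctan2(*(a-b)[1::-1])).round(1))
# thread axis: cloud points region of thread, z>0.04
C=cloud(s)
m=np.zeros((384,512),bool); m[225:262,285:325]=1
m&=(C[...,2]>.06)&(s['range_z']>0)
P=C[m]; print(len(P),P.min(0),P.max(0))
cc,_,vt=np.linalg.svd(P-P.mean(0),full_matrices=False); print(P.mean(0),vt[0])
# fit cylinder r 28.5 h .075 horizontal
from scipy.optimize import least_squares
def f(q):
    y0,a,z0,r=q; dx=P[:,0]-.58; 
    lat=(P[:,1]-y0)*np.cos(a)-dx*np.sin(a); return np.hypot(lat,P[:,2]-z0)-r
for zz in [None]:
    r=least_squares(f,[.1,-.2,.075,.029],loss='soft_l1',f_scale=.002); print(r.x,np.degrees(r.x[1]),np.sqrt(np.mean(r.fun**2)))
Rt=R.from_rotvec(arm.read_state()['tool_rot']).as_matrix(); print(Rt.round(3))
dd=ld('wrist0'); Rc=R.from_rotvec(np.ravel(dd['rvec'])).as_matrix().T; print((Rt.T@Rc).round(3), Rt.T@((-Rc@np.ravel(dd['tvec']))-arm.read_state()['ee_pos']))
a=cv2.resize(s['frame'][210:320,220:350],(792,670),interpolation=cv2.INTER_CUBIC)
cv2.imwrite('pics/cropC.png',a[:590,:,::-1])
E
```

```text
[ 0.4903 -0.1756  0.017 ] [ 0.4331 -0.1645  0.017 ] mid [ 0.4617 -0.17    0.017 ] 0.0582 -11.0
[ 0.4917 -0.1767  0.017 ] [ 0.4339 -0.1653  0.017 ] mid [ 0.4628 -0.171   0.017 ] 0.0589 -11.2
878 [0.52063173 0.08253561 0.06037984] [0.64472798 0.1592582  0.12348927]
[0.57470222 0.12476011 0.09570385] [0.97038171 0.2017848  0.13282403]
[0.11427421 0.16681146 0.07689479 0.02721764] 9.557592740405655 0.007225188695338023
[[ 0.232 -0.973 -0.   ]
 [-0.973 -0.232  0.001]
 [-0.001 -0.    -1.   ]]
[[ 1.     0.    -0.001]
 [-0.     0.955  0.298]
 [ 0.001 -0.298  0.955]] [ 0.00024468 -0.07664635 -0.14227401]
```

View pics/cropC.png

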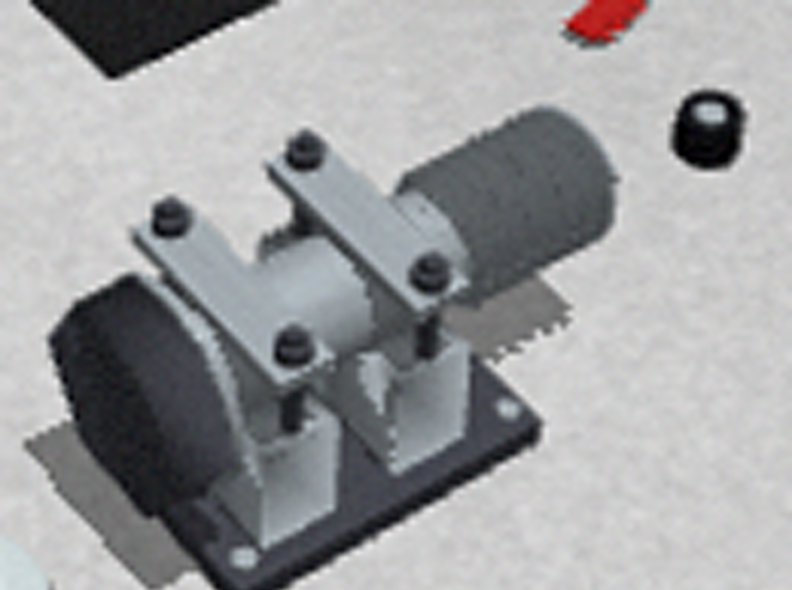

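The fine-toothed candidate is at (227,170). The one at (257,193) shows a few coarse teeth and seems to be gauge9. I'll move over it to confirm with the wrist camera.

```bash
cat >> h.py <<'E'
def Rdown(yaw_x):
    """tool down, tool x at world yaw (deg)"""
    c,s=np.cos(np.radians(yaw_x)),np.sin(np.radians(yaw_x))
    return np.array([[c,s,0],[s,-c,0],[0,0,-1.]])
def plan(pos,Rt):
    s=arm.read_state(); R0=R.from_rotvec(s['tool_rot']).as_matrix()
    t=R0.T@(np.array(pos)-s['ee_pos'])/.04; a=np.degrees(R.from_matrix(R0.T@Rt).as_rotvec())/5
    print('t',t.round(3),'a',a.round(2),'| clk %.2f pos'%s['clock'],s['ee_pos'].round(4),'F',s['ft_force'].round(1),'gap',round(s['finger_gap']*85.4,1))
E
python3 -c "
from h import *
plan([.462,-.1705,.17],Rdown(-101))"
```

```text
t [ -6.297 -10.247   1.53 ] a [-0.    0.01  4.88] | clk 0.15 pos [ 0.1216 -0.5105  0.2309] F [-0.   0.5  0.5] gap 85.5
```

move_arm(
  moves=[
    {"tx": -6.3, "ty": -10.25, "tz": 1.5, "az": 4.88},
    {"tx": -6.3, "ty": -10.25, "tz": 1.5, "az": 4.88},
    {"tx": -6.3, "ty": -10.25, "tz": 1.5, "az": 4.88},
    {"tx": -6.3, "ty": -10.25, "tz": 1.5, "az": 4.88},
    {"tx": -6.3, "ty": -10.25, "tz": 1.5, "az": 4.88},
  ],
  hand=60,
)

```text
$.moves[0]: bad value
```

```bash
python3 -c "
from h import *
plan([.462,-.1705,.17],Rdown(-101))"
```

```text
t [ -6.297 -10.247   1.53 ] a [-0.    0.01  4.88] | clk 0.15 pos [ 0.1216 -0.5105  0.2309] F [-0.   0.5  0.5] gap 85.5
```

move_arm(
  moves=[
    {"tx": -0.5, "ty": -0.85, "tz": 0.12, "ax": 0, "ay": 0, "az": 0.4},
    {"tx": -1.0, "ty": -1.7, "tz": 0.24, "ax": 0, "ay": 0, "az": 0.8},
    {"tx": -1.5, "ty": -2.55, "tz": 0.36, "ax": 0, "ay": 0, "az": 1.2},
    {"tx": -2.0, "ty": -3.4, "tz": 0.48, "ax": 0, "ay": 0, "az": 1.6},
    {"tx": -2.5, "ty": -4.25, "tz": 0.6, "ax": 0, "ay": 0, "az": 2.0},
  ],
  hand=60,
)

```text
clock: 0.57
ee_pos: [0.2647, -0.3725, 0.207]
tool_rot: [-2.284, 2.157, 0.0]
ft_force: [-0.2, -0.7, 0.8]
finger_gap: 0.704
```

```bash
python3 -c "
from h import *
plan([.462,-.1705,.17],Rdown(-101))"
```

```text
t [-4.761 -5.211  0.926] a [-0.    0.    2.85] | clk 0.57 pos [ 0.2647 -0.3725  0.207 ] F [-0.2 -0.7  0.8] gap 60.1
```

move_arm(
  moves=[
    {"tx": -0.65, "ty": -0.7, "tz": 0.12, "ax": 0, "ay": 0, "az": 0.4},
    {"tx": -1.3, "ty": -1.4, "tz": 0.25, "ax": 0, "ay": 0, "az": 0.8},
    {"tx": -1.95, "ty": -2.1, "tz": 0.38, "ax": 0, "ay": 0, "az": 1.2},
    {"tx": -2.6, "ty": -2.8, "tz": 0.5, "ax": 0, "ay": 0, "az": 1.6},
    {"tx": -3.2, "ty": -3.5, "tz": 0.62, "ax": 0, "ay": 0, "az": 2.0},
  ],
)

```text
clock: 0.98
ee_pos: [0.3969, -0.2361, 0.1823]
tool_rot: [-2.088, 2.347, 0.0]
ft_force: [-0.4, -1.1, 1.1]
finger_gap: 0.702
```

```bash
python3 -c "
from h import *
plan([.462,-.1705,.17],Rdown(-101))"
```

```text
t [-1.819 -1.425  0.306] a [0.   0.   0.86] | clk 0.98 pos [ 0.3969 -0.2361  0.1823] F [-0.4 -1.1  1.1] gap 60.0
```

move_arm(
  moves=[
    {"tx": -0.6, "ty": -0.45, "tz": 0.1, "ax": 0, "ay": 0, "az": 0.4},
    {"tx": -1.2, "ty": -0.9, "tz": 0.2, "ax": 0, "ay": 0, "az": 0.85},
    {"tx": -1.7, "ty": -1.3, "tz": 0.3, "ax": 0, "ay": 0, "az": 0.85},
    {"tx": -1.7, "ty": -1.3, "tz": 0.3, "ax": 0, "ay": 0, "az": 0.85},
  ],
)

```text
clock: 1.32
ee_pos: [0.4572, -0.1734, 0.1696]
tool_rot: [-2.005, 2.418, 0.002]
ft_force: [0.5, -0.1, 0.3]
finger_gap: 0.703
```

```bash
python3 -c "
from h import *
plan([.462,-.1705,.17],Rdown(-101))
d=grab('wrist','wrist1')
a=cv2.resize(d['frame'],(796,597),interpolation=cv2.INTER_CUBIC); cv2.imwrite('pics/wrist1b.png',a[:,:,::-1])
"
```

```text
t [-0.093 -0.105 -0.01 ] a [0.01 0.02 0.07] | clk 1.32 pos [ 0.4572 -0.1734  0.1696] F [ 0.5 -0.1  0.3] gap 60.0
```

View pics/wrist1b.png

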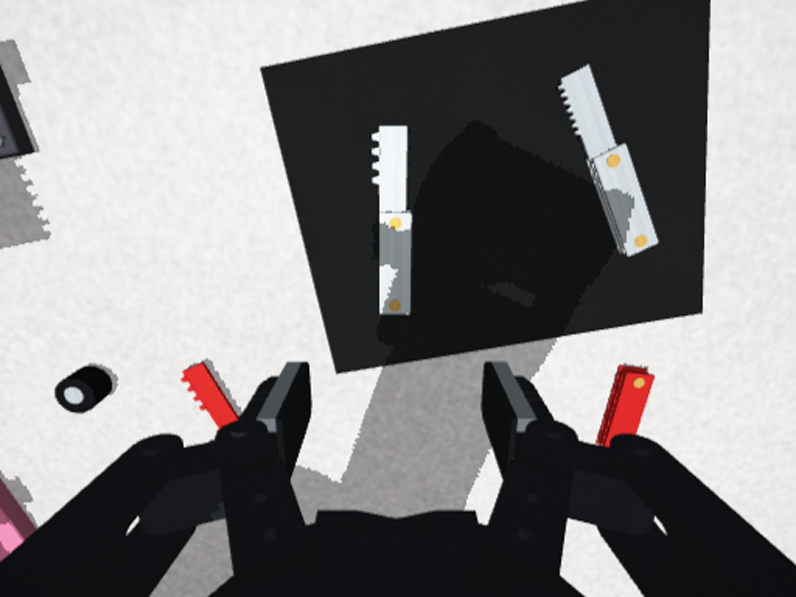

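The wrist view settles it. The gauge at (395,220) has four coarse teeth, so it is gauge9. The one at (610,160) has seven fine teeth, so it is gauge5.

```bash
python3 -c "
from h import *
d=ld('wrist1')
a=cv2.resize(d['frame'][70:210,215:300],(486,800)[:2],interpolation=cv2.INTER_CUBIC)[:600]
a=cv2.resize(d['frame'][75:210,190:325],(600,600),interpolation=cv2.INTER_CUBIC)
cv2.imwrite('pics/w1c.png',a[:,:,::-1])
p,q=w(d,254.7,143.4,.017),w(d,253.7,196.1,.017)
print(p,q,(p+q)/2,np.degrees(np.arctan2(*(p-q)[1::-1])),np.linalg.norm(p-q))
"
```

```text
[ 0.49047161 -0.17949524  0.017     ] [ 0.4339061  -0.16775527  0.017     ] [ 0.46218885 -0.17362526  0.017     ] -11.725068223732894 0.05777095395437562
```

View pics/w1c.png

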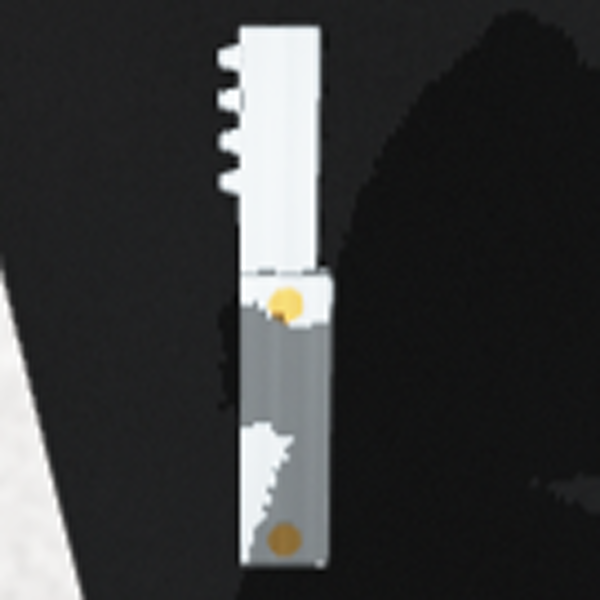

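```bash
python3 -c "
from h import *
plan([.462,-.172,.04],Rdown(-101.2))"
```

```text
t [-0.096 -0.134  3.247] a [0.01 0.01 0.11] | clk 1.37 pos [ 0.4561 -0.1749  0.1699] F [-0.5 -0.1 -0.5] gap 60.1
```

move_arm(
  moves=[
    {"tx": -0.1, "ty": -0.13, "tz": 0.85, "ax": 0, "ay": 0, "az": 0.1},
    {"tx": -0.1, "ty": -0.13, "tz": 1.7, "ax": 0, "ay": 0, "az": 0.1},
    {"tx": -0.1, "ty": -0.13, "tz": 2.5, "ax": 0, "ay": 0, "az": 0.1},
    {"tx": -0.1, "ty": -0.13, "tz": 3.25, "ax": 0, "ay": 0, "az": 0.1},
    {"tx": -0.1, "ty": -0.13, "tz": 3.25, "ax": 0, "ay": 0, "az": 0.1},
  ],
  hand=46,
  newtons=40,
)

```text
clock: 1.78
ee_pos: [0.4583, -0.1726, 0.0361]
tool_rot: [1.988, -2.429, -0.014]
ft_force: [-0.3, 0.8, -0.9]
finger_gap: 0.539
```

```bash
python3 -c "
from h import *
plan([.462,-.172,.005],Rdown(-101.2))
d=grab('wrist','wrist2')
a=cv2.resize(d['frame'],(796,597),interpolation=cv2.INTER_CUBIC); cv2.imwrite('pics/wrist2b.png',a[:,:,::-1])
"
```

```text
t [-0.029 -0.095  0.776] a [ 0.1   0.04 -0.04] | clk 1.78 pos [ 0.4583 -0.1726  0.0361] F [-0.3  0.8 -0.9] gap 46.1
```

View pics/wrist2b.png

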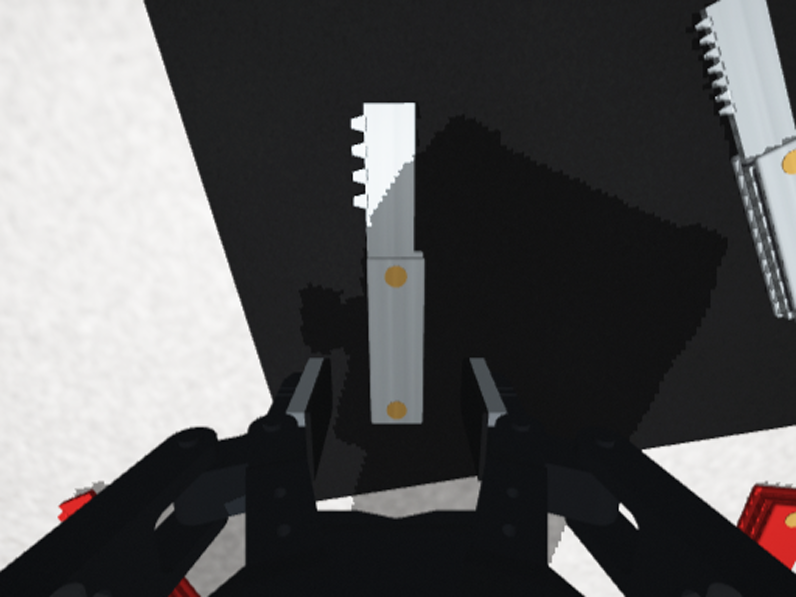

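```bash
python3 -c "
from h import *
d=ld('wrist2')
p,q=w(d,396/1.555,276/1.555,.017),w(d,396.5/1.555,410/1.555,.017)
m=(p+q)/2
print(p,q,m,np.degrees(np.arctan2(*(p-q)[1::-1])),np.linalg.norm(p-q))
plan([*m[:2],.005],Rdown(-101.2))
"
```

```text
[ 0.49082497 -0.17911102  0.017     ] [ 0.43375918 -0.16781781  0.017     ] [ 0.46229208 -0.17346441  0.017     ] -11.1940921845335 0.05817250562953957
t [-0.009 -0.067  0.85 ] a [ 0.05  0.02 -0.04] | clk 1.83 pos [ 0.4597 -0.1734  0.039 ] F [0.8 0.  1.1] gap 45.6
```

move_arm(
  moves=[
    {"tx": 0, "ty": -0.06, "tz": 0.45, "ax": 0, "ay": 0, "az": 0},
    {"tx": 0, "ty": -0.06, "tz": 0.86, "ax": 0, "ay": 0, "az": 0},
    {"tx": 0, "ty": -0.06, "tz": 0.86, "ax": 0, "ay": 0, "az": 0},
    {"tx": 0, "ty": -0.06, "tz": 0.86, "ax": 0, "ay": 0, "az": 0},
  ],
)

```text
clock: 2.17
ee_pos: [0.4641, -0.1747, 0.0076]
tool_rot: [-1.99, 2.43, -0.002]
ft_force: [-0.2, -0.1, 0.0]
finger_gap: 0.539
```

move_arm(
  moves=[
    {"tx": 0, "ty": 0, "tz": 0, "ax": 0, "ay": 0, "az": 0},
    {"tx": 0, "ty": 0, "tz": 0, "ax": 0, "ay": 0, "az": 0},
    {"tx": 0, "ty": 0, "tz": 0, "ax": 0, "ay": 0, "az": 0},
    {"tx": 0, "ty": 0, "tz": 0, "ax": 0, "ay": 0, "az": 0},
    {"tx": 0, "ty": 0, "tz": 0, "ax": 0, "ay": 0, "az": 0},
  ],
  hand=15,
  newtons=60,
)

```text
clock: 2.58
ee_pos: [0.4644, -0.1746, 0.008]
tool_rot: [-1.991, 2.43, -0.004]
ft_force: [-2.8, 1.2, 9.9]
finger_gap: 0.237
```

```bash
python3 -c "
from h import *
plan([.462,-.1735,.005],Rdown(-101.2))
d=grab('wrist','wrist3')
a=cv2.resize(d['frame'],(796,597),interpolation=cv2.INTER_CUBIC); cv2.imwrite('pics/wrist3b.png',a[:,:,::-1])
"
```

```text
t [-0.015  0.064  0.074] a [-0.03 -0.01 -0.03] | clk 2.58 pos [ 0.4644 -0.1746  0.008 ] F [-2.8  1.2  9.9] gap 20.2
```

View pics/wrist3b.png

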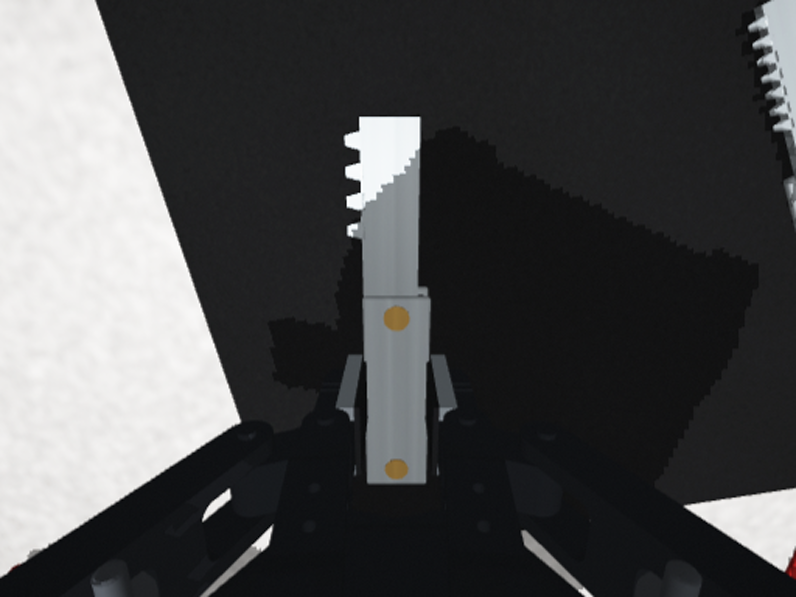

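```bash
python3 -c "
from h import *
s=ld('scene0'); k=6.092
f=lambda x,y,z: w(s,x/k+220,y/k+210,z)
a=f(540,425,.015);b=f(235,580,.015);print('plate',a,b,np.degrees(np.arctan2(*(a-b)[1::-1])),np.linalg.norm(a-b))
N=[f(x,y,.116) for x,y in [(305,140),(432,262),(171,207),(294,335)]]
for n in N: print(n.round(4))
print(np.mean(N,0), [np.degrees(np.arctan2(*v[1::-1])) for v in (N[0]-N[2],N[1]-N[3],N[1]-N[0],N[3]-N[2])])
"
```

```text
plate [0.58455718 0.17044161 0.015     ] [0.72854788 0.1606495  0.015     ] 176.10958439929067 0.1443232746040273
[0.6273 0.0672 0.116 ]
[0.6283 0.1475 0.116 ]
[0.6913 0.0666 0.116 ]
[0.6926 0.1465 0.116 ]
[0.65987966 0.10697511 0.116     ] [np.float64(179.4345663613082), np.float64(179.07137787318626), np.float64(89.25921492229868), np.float64(89.04931478263164)]
```

move_arm(
  moves=[
    {"tx": 0, "ty": 0, "tz": -0.3, "ax": 0, "ay": 0, "az": 0},
    {"tx": 0, "ty": 0, "tz": -1.0, "ax": 0, "ay": 0, "az": 0},
    {"tx": 0, "ty": 0, "tz": -1.9, "ax": 0, "ay": 0, "az": 0},
    {"tx": 0, "ty": 0, "tz": -2.8, "ax": 0, "ay": 0, "az": 0},
    {"tx": 0, "ty": 0, "tz": -3.7, "ax": 0, "ay": 0, "az": 0},
  ],
  newtons=80,
)

```text
clock: 3.05
ee_pos: [0.4634, -0.1738, 0.1567]
tool_rot: [-1.991, 2.43, -0.001]
ft_force: [1.4, -0.8, -1.0]
finger_gap: 0.225
```

```bash
python3 -c "
from h import *
plan([.474,.045,.15],Rdown(-90.8))
"
```

```text
t [-5.414  0.815  0.165] a [-0.01 -0.   -2.11] | clk 3.05 pos [ 0.4634 -0.1738  0.1567] F [ 1.4 -0.8 -1. ] gap 19.2
```

move_arm(
  moves=[
    {"tx": -0.9, "ty": 0.13, "tz": 0, "ax": 0, "ay": 0, "az": -0.4},
    {"tx": -1.8, "ty": 0.27, "tz": 0, "ax": 0, "ay": 0, "az": -0.8},
    {"tx": -2.7, "ty": 0.4, "tz": 0, "ax": 0, "ay": 0, "az": -1.2},
    {"tx": -3.6, "ty": 0.54, "tz": 0, "ax": 0, "ay": 0, "az": -1.6},
    {"tx": -4.5, "ty": 0.68, "tz": 0, "ax": 0, "ay": 0, "az": -2.1},
  ],
)

```text
clock: 3.47
ee_pos: [0.4722, 0.0095, 0.1551]
tool_rot: [-2.206, 2.236, -0.002]
ft_force: [-0.1, -0.1, -0.8]
finger_gap: 0.226
```

```bash
python3 -c "
from h import *
plan([.474,.045,.15],Rdown(-90.8))
"
```

```text
t [-0.888 -0.033  0.127] a [-0.01 -0.    0.  ] | clk 3.47 pos [0.4722 0.0095 0.1551] F [-0.1 -0.1 -0.8] gap 19.3
```

move_arm(
  moves=[
    {"tx": -0.5, "ty": 0, "tz": 0, "ax": 0, "ay": 0, "az": 0},
    {"tx": -0.88, "ty": 0, "tz": 0.1, "ax": 0, "ay": 0, "az": 0},
    {"tx": -0.88, "ty": 0, "tz": 0.1, "ax": 0, "ay": 0, "az": 0},
  ],
)

```text
clock: 3.72
ee_pos: [0.4725, 0.0455, 0.1505]
tool_rot: [-2.208, 2.234, 0.0]
ft_force: [0.1, 0.2, -1.5]
finger_gap: 0.228
```

```bash
python3 -c "
from h import *
d=grab('wrist','wrist4')
plan([.474,.045,.073],Rdown(-90.8))
a=cv2.resize(d['frame'],(796,597),interpolation=cv2.INTER_CUBIC); cv2.imwrite('pics/wrist4b.png',a[:,:,::-1])
d=grab('side','side4')
a=cv2.resize(d['frame'][110:210,170:320],(795,530),interpolation=cv2.INTER_CUBIC); cv2.imwrite('pics/side4b.png',a[:,:,::-1])
"
```

```text
t [-0.026 -0.031  1.94 ] a [-0.   -0.    0.02] | clk 3.77 pos [0.4727 0.044  0.1506] F [-0.1  0.2 -1.3] gap 19.4
```

View pics/wrist4b.png

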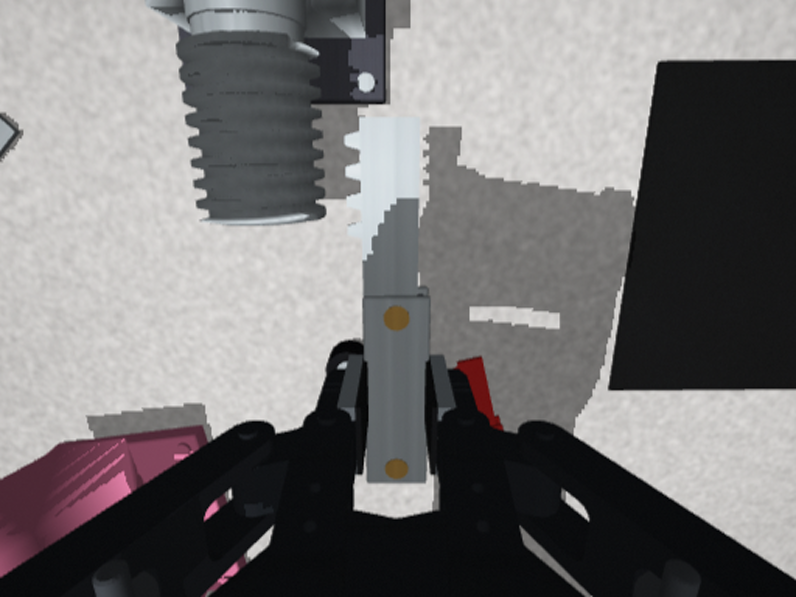

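View pics/side4b.png

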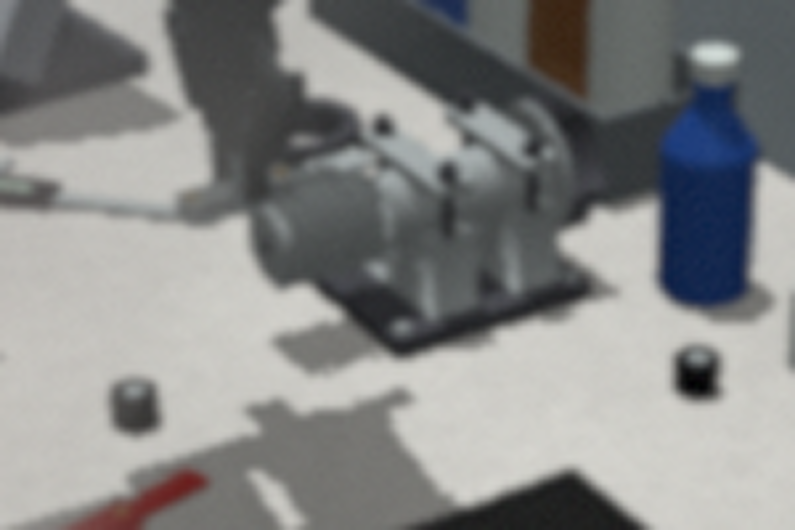

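The wrist view shows the gauge held straight, with its teeth at about (352,140–230). The thread's silhouette is to its left, and the free end is near y≈218. I'll descend to axis height beside the thread.

move_arm(
  moves=[
    {"tx": 0, "ty": 0, "tz": 0.6, "ax": 0, "ay": 0, "az": 0},
    {"tx": 0, "ty": 0, "tz": 1.3, "ax": 0, "ay": 0, "az": 0},
    {"tx": 0, "ty": 0, "tz": 1.94, "ax": 0, "ay": 0, "az": 0},
    {"tx": 0, "ty": 0, "tz": 1.94, "ax": 0, "ay": 0, "az": 0},
    {"tx": 0, "ty": 0, "tz": 1.94, "ax": 0, "ay": 0, "az": 0},
  ],
)

```text
clock: 4.23
ee_pos: [0.4728, 0.0422, 0.0727]
tool_rot: [2.203, -2.239, -0.002]
ft_force: [0.2, -0.8, -0.3]
finger_gap: 0.227
```

```bash
python3 -c "
from h import *
d=grab('wrist','wrist5')
plan([.474,.045,.073],Rdown(-90.8))
a=cv2.resize(d['frame'][0:210,60:340],(800,600),interpolation=cv2.INTER_CUBIC); cv2.imwrite('pics/wrist5b.png',a[:,:,::-1])
"
```

```text
t [-0.068 -0.007  0.018] a [-0.01 -0.   -0.02] | clk 4.28 pos [0.4737 0.0423 0.0737] F [-0.1 -0.5 -0.2] gap 19.6
```

View pics/wrist5b.png

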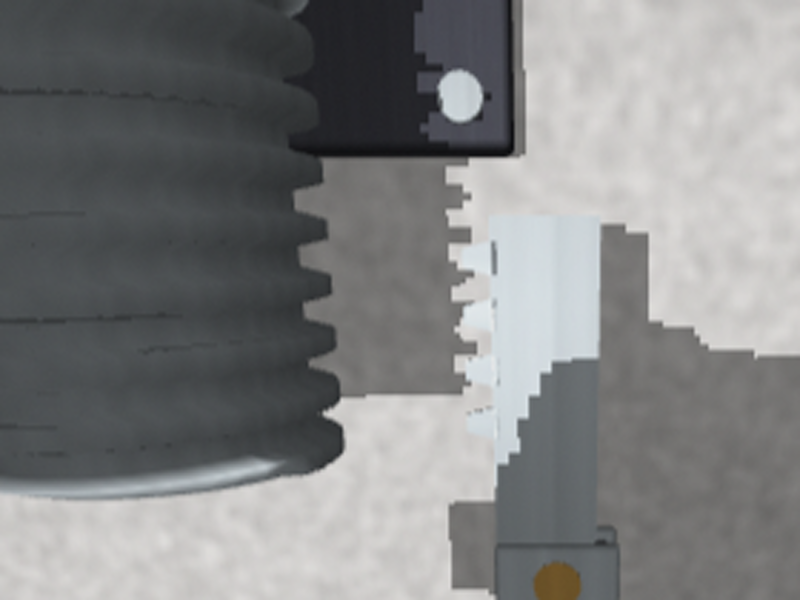

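```bash
cat > fit.py <<'E'
from h import *
from scipy.optimize import least_squares
import sys
d=ld(sys.argv[1])
C=cloud(d); m=(d['range_z']>0)&(C[...,2]>.07)&(C[...,0]>.515)&(C[...,0]<.595)&(C[...,1]>.062)&(C[...,1]<.15)
P=C[m]; print(len(P))
r0=None
def cyl(q):
    y0,a,z0=q[:3]; dx=P[:,0]-.56
    lat=(P[:,1]-y0)*np.cos(a)-dx*np.sin(a); ax=dx*np.cos(a)+(P[:,1]-y0)*np.sin(a)
    return ax,lat,P[:,2]-z0
def f(q):
    ax,l,h=cyl(q); return np.hypot(l,h)-q[3]
r=least_squares(f,[.107,-.013,.075,.028],loss='soft_l1',f_scale=.002); print(r.x,'yaw',np.degrees(r.x[1]),np.std(r.fun)*1e3)
q=r.x; ax,l,h=cyl(q); rad=np.hypot(l,h); th=np.arctan2(h,l)  # th from +y to z; right side = pi
for hand in (1,-1):
    ph=2*np.pi*ax/.009-hand*th
    sel=rad<.033
    A=np.c_[np.cos(ph),np.sin(ph),np.ones(len(ph))][sel]
    s,res,_,_=np.linalg.lstsq(A,rad[sel],rcond=None)
    amp=np.hypot(s[0],s[1]); crest=np.arctan2(s[1],s[0])
    # groove at right side th=pi: ph = crest+pi
    g=((crest+np.pi+hand*np.pi)/(2*np.pi)*.009)%.009
    print('hand',hand,'amp mm',amp*1e3,'groove ax offsets mod 9mm',g*1e3, 'world x at a~0: ',(.56+g)*1e3)
print('end ax pct', np.percentile(ax[rad<.0315],[0,.5,1,2])*1e3+560)
E
python3 fit.py wrist5; python3 fit.py wrist4
```

```text
23483
[ 0.10905624 -0.01940807  0.07457645  0.02790399] yaw -1.1120006486649086 2.268404596556943
hand 1 amp mm 2.9854586329639003 groove ax offsets mod 9mm 4.499410522739113 world x at a~0:  564.4994105227393
hand -1 amp mm 1.264982434831428 groove ax offsets mod 9mm 1.0565955994521905 world x at a~0:  561.0565955994522
end ax pct [520.79242586 522.03527236 522.5783511  523.47865073]
9864
[ 0.10912798 -0.01419135  0.07499039  0.02759949] yaw -0.8131046753638044 2.2682720580061195
hand 1 amp mm 2.964152684550822 groove ax offsets mod 9mm 4.538589663657112 world x at a~0:  564.5385896636573
hand -1 amp mm 1.3121968862146354 groove ax offsets mod 9mm 0.7066809601760643 world x at a~0:  560.7066809601761
end ax pct [520.99004945 521.80601481 522.53112435 523.40479918]
```

```bash
cat > teeth.py <<'E'
from h import *
import sys
d=ld(sys.argv[1]); y0,yaw=float(sys.argv[2]),np.radians(float(sys.argv[3]))
C=cloud(d); 
dx=C[...,0]-.56; lat=(C[...,1]-y0)*np.cos(yaw)-dx*np.sin(yaw); ax=dx*np.cos(yaw)+(C[...,1]-y0)*np.sin(yaw)
m=(d['range_z']>0)&(abs(C[...,2]-.0765)<.004)&(ax>-.09)&(ax<.02)&(lat<-.02)
uu=np.where(m)
# exact: intersect with plane of leaf top
zl=np.median(C[...,2][m&(ax>-.04)&(lat<-.03)]); print('leaf top z',zl)
L=m&(ax>-.055)
print('lat range leaf',np.percentile(lat[L],[.2,1,50,99,99.8])*1e3,'toe ax',np.percentile(ax[L],99.7)*1e3+560)
# root line: histogram of lat; use tip = max, teeth region tip-4mm..tip-1
tip=np.percentile(lat[L],99.8)
T=L&(lat>tip-.0035)&(lat<tip-.0005)&(ax>-.05)
a=np.sort(ax[T]); k=np.where(np.diff(a)>.0015)[0]; 
for g in np.split(a,k+1): print('tooth',round((g.min()+g.max())/2*1e3+560,2),'w',round((g.max()-g.min())*1e3,2),len(g))
# leaf back edge yaw
bs=[]
for x in np.arange(-.05,-.0,.004):
    s=L&(abs(ax-x)<.002); 
    if s.sum()>5: bs.append((x,lat[s].min()))
bs=np.array(bs); print('back edge rel yaw deg',np.degrees(np.polyfit(bs[:,0],bs[:,1],1)[0]),bs[:,1].round(4)*1e3)
E
python3 teeth.py wrist5 .109 -0.95
```

```text
leaf top z 0.07551056865151877
lat range leaf [-77.47397563 -75.08273562 -63.76414372 -24.34062141 -24.01515596] toe ax 578.4923450619011
tooth 527.55 w 3.88 56
tooth 536.93 w 3.84 51
tooth 546.2 w 4.86 58
tooth 555.31 w 4.64 55
tooth 564.35 w 5.15 60
tooth 573.72 w 4.21 66
back edge rel yaw deg 1.3212453918108475 [-78.  -75.1 -75.1 -75.  -75.  -74.9 -74.9 -75.2 -75.2 -75.2 -75.1 -75.1
 -75. ]
```

```bash
sed -i 's/(lat<-.02)/(lat<-.04)/; s/ax>-.05)$/ax>-.05)/' teeth.py; sed -i 's/np.arange(-.05,-.0,.004)/np.arange(-.046,-.003,.004)/' teeth.py; python3 teeth.py wrist5 .109 -0.95
```

```text
leaf top z 0.07550604073203333
lat range leaf [-77.80741004 -75.10496863 -65.56870928 -53.58902165 -52.91247298] toe ax 561.7719102485956
tooth 528.51 w 4.55 52
tooth 537.62 w 4.25 55
tooth 546.51 w 4.16 53
tooth 555.47 w 3.96 61
back edge rel yaw deg -0.15431178752131225 [-75.1 -75.1 -75.  -75.  -74.9 -74.9 -75.2 -75.2 -75.2 -75.1 -75.1]
```

The teeth sit at axial 528.5, 537.6, 546.5 and 555.5 mm, and the right-side grooves at 528.5 + 9k mm, so the two already line up. The yaw matches too. I'll close in laterally to just short of the crests.

move_arm(
  moves=[
    {"tx": -0.25, "ty": 0, "tz": 0, "ax": 0, "ay": 0, "az": 0},
    {"tx": -0.45, "ty": 0, "tz": 0, "ax": 0, "ay": 0, "az": 0},
    {"tx": -0.52, "ty": 0, "tz": 0, "ax": 0, "ay": 0, "az": 0},
    {"tx": -0.52, "ty": 0, "tz": 0, "ax": 0, "ay": 0, "az": 0},
    {"tx": -0.52, "ty": 0, "tz": 0, "ax": 0, "ay": 0, "az": 0},
  ],
)

```text
clock: 4.7
ee_pos: [0.4734, 0.0642, 0.0729]
tool_rot: [-2.206, 2.237, -0.001]
ft_force: [0.1, 0.0, -0.9]
finger_gap: 0.232
```

```bash
python3 -c "
from h import *
d=grab('wrist','wrist6')
plan([.4737,.0423,.0737],Rdown(-90.9))
a=cv2.resize(d['frame'][40:220,130:370],(800,600),interpolation=cv2.INTER_CUBIC); cv2.imwrite('pics/wrist6b.png',a[:,:,::-1])
"; python3 fit.py wrist6; sed 's/(lat<-.04)/(lat<-.0302)/' teeth.py > teeth2.py; python3 teeth2.py wrist6 .109 -.95
```

```text
t [ 0.542 -0.016 -0.023] a [-0.01 -0.    0.02] | clk 4.75 pos [0.4734 0.064  0.0728] F [ 1.3 -0.6 -0.6] gap 19.7
25176
[0.11005    0.06593441 0.06340336 0.03788631] yaw 3.7777636445228318 3.3892441281533423
hand 1 amp mm 0.6469733236295957 groove ax offsets mod 9mm 1.584742888078498 world x at a~0:  561.5847428880786
hand -1 amp mm 0.43795747592621787 groove ax offsets mod 9mm 0.9585664262193917 world x at a~0:  560.9585664262195
end ax pct [519.31655022 519.57752467 519.83962296 520.20352788]
leaf top z 0.07582975734988744
lat range leaf [-53.92793707 -52.94497748 -43.39971651 -31.43597323 -30.74404115] toe ax 561.9124742963003
tooth 528.57 w 4.45 51
tooth 537.74 w 4.32 52
tooth 546.64 w 4.16 53
tooth 555.62 w 4.03 62
back edge rel yaw deg 0.034490136033339676 [-53.  -53.  -52.9 -52.9 -52.8 -52.7 -53.1 -53.  -53.  -52.9 -52.8]
```

View pics/wrist6b.png

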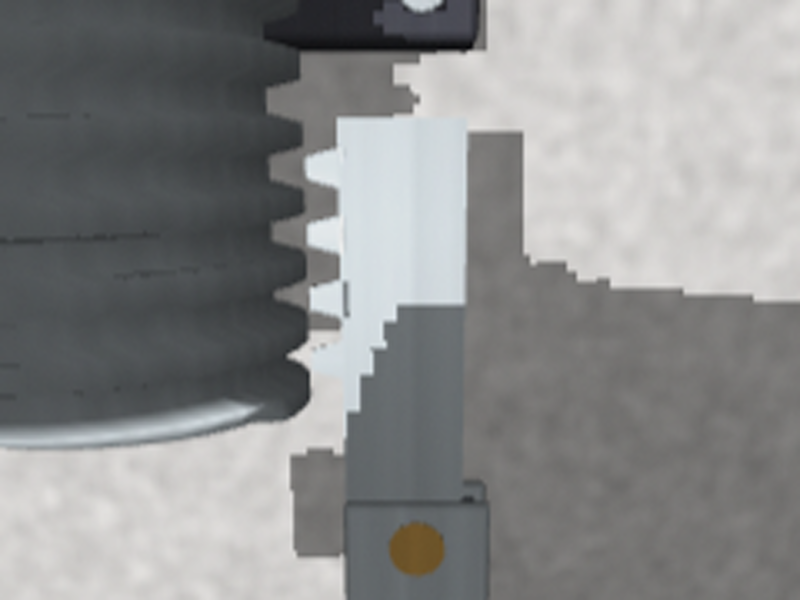

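Teeth and grooves are aligned, for example at (323,233) and (285,233). I'll go in slowly.

move_arm(
  moves=[
    {"tx": -0.03, "ty": 0, "tz": 0, "ax": 0, "ay": 0, "az": 0},
    {"tx": -0.06, "ty": 0, "tz": 0, "ax": 0, "ay": 0, "az": 0},
    {"tx": -0.09, "ty": 0, "tz": 0, "ax": 0, "ay": 0, "az": 0},
    {"tx": -0.09, "ty": 0, "tz": 0, "ax": 0, "ay": 0, "az": 0},
    {"tx": -0.09, "ty": 0, "tz": 0, "ax": 0, "ay": 0, "az": 0},
  ],
)

```text
clock: 5.17
ee_pos: [0.4733, 0.0675, 0.0725]
tool_rot: [2.205, -2.238, -0.0]
ft_force: [1.4, -0.1, -1.5]
finger_gap: 0.228
```

```bash
python3 -c "
from h import *
d=grab('wrist','wrist7')
plan([.4737,.0642,.0737],Rdown(-90.9))
a=cv2.resize(d['frame'][40:220,130:370],(800,600),interpolation=cv2.INTER_CUBIC); cv2.imwrite('pics/wrist7b.png',a[:,:,::-1])
"
```

```text
t [ 0.081 -0.011 -0.031] a [ 0.   -0.    0.01] | clk 5.22 pos [0.4733 0.0675 0.0725] F [-1.1 -0.3 -1.8] gap 19.7
```

View pics/wrist7b.png

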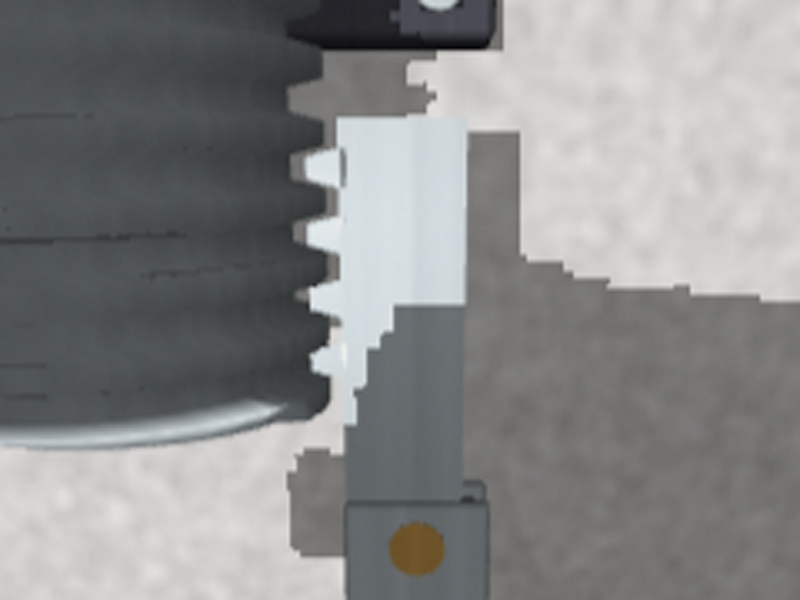

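move_arm(
  moves=[
    {"tx": -0.015, "ty": 0, "tz": -0.012, "ax": 0, "ay": 0, "az": 0},
    {"tx": -0.03, "ty": 0, "tz": -0.012, "ax": 0, "ay": 0, "az": 0},
    {"tx": -0.04, "ty": 0, "tz": -0.012, "ax": 0, "ay": 0, "az": 0},
    {"tx": -0.04, "ty": 0, "tz": -0.012, "ax": 0, "ay": 0, "az": 0},
  ],
)

```text
clock: 5.55
ee_pos: [0.4734, 0.0692, 0.073]
tool_rot: [2.205, -2.238, -0.0]
ft_force: [-0.1, -0.3, -1.3]
finger_gap: 0.223
```

```bash
python3 -c "
from h import *
plan([.4737,.0642,.0737],Rdown(-90.9))"
```

```text
t [ 0.124 -0.011 -0.018] a [ 0.   -0.    0.01] | clk 5.55 pos [0.4734 0.0692 0.073 ] F [-0.1 -0.3 -1.3] gap 19.1
```

move_arm(
  moves=[
    {"tx": -0.006, "ty": 0, "tz": 0, "ax": 0, "ay": 0, "az": 0},
    {"tx": -0.006, "ty": 0, "tz": 0, "ax": 0, "ay": 0, "az": 0},
  ],
)

```text
clock: 5.72
ee_pos: [0.4734, 0.0693, 0.073]
tool_rot: [2.205, -2.238, 0.0]
ft_force: [-0.0, -0.3, -0.4]
finger_gap: 0.228
```

move_arm(
  moves=[
    {"tx": -0.006, "ty": 0, "tz": 0, "ax": 0, "ay": 0, "az": 0},
    {"tx": -0.006, "ty": 0, "tz": 0, "ax": 0, "ay": 0, "az": 0},
  ],
)

```text
clock: 5.88
ee_pos: [0.4734, 0.0695, 0.073]
tool_rot: [2.205, -2.238, 0.0]
ft_force: [-0.7, -0.7, 0.5]
finger_gap: 0.23
```

move_arm(
  moves=[
    {"tx": -0.008, "ty": 0, "tz": 0, "ax": 0, "ay": 0, "az": 0},
    {"tx": -0.008, "ty": 0, "tz": 0, "ax": 0, "ay": 0, "az": 0},
    {"tx": -0.008, "ty": 0, "tz": 0, "ax": 0, "ay": 0, "az": 0},
  ],
)

```text
clock: 6.13
ee_pos: [0.4734, 0.0697, 0.073]
tool_rot: [2.205, -2.238, 0.0]
ft_force: [0.1, -1.9, -1.2]
finger_gap: 0.231
```

```bash
python3 -c "
from h import *
d=grab('wrist','wrist8')
plan([.4737,.0642,.0737],Rdown(-90.9))
a=cv2.resize(d['frame'][60:210,150:350],(800,600),interpolation=cv2.INTER_CUBIC); cv2.imwrite('pics/wrist8b.png',a[:,:,::-1])
d=grab('side','side8')
a=cv2.resize(d['frame'][110:210,170:320],(795,530),interpolation=cv2.INTER_CUBIC); cv2.imwrite('pics/side8b.png',a[:,:,::-1])
"
```

```text
t [ 0.138 -0.009 -0.018] a [-0.   -0.    0.01] | clk 6.18 pos [0.4734 0.0697 0.073 ] F [ 0.9 -3.2 -1.6] gap 19.6
```

View pics/wrist8b.png

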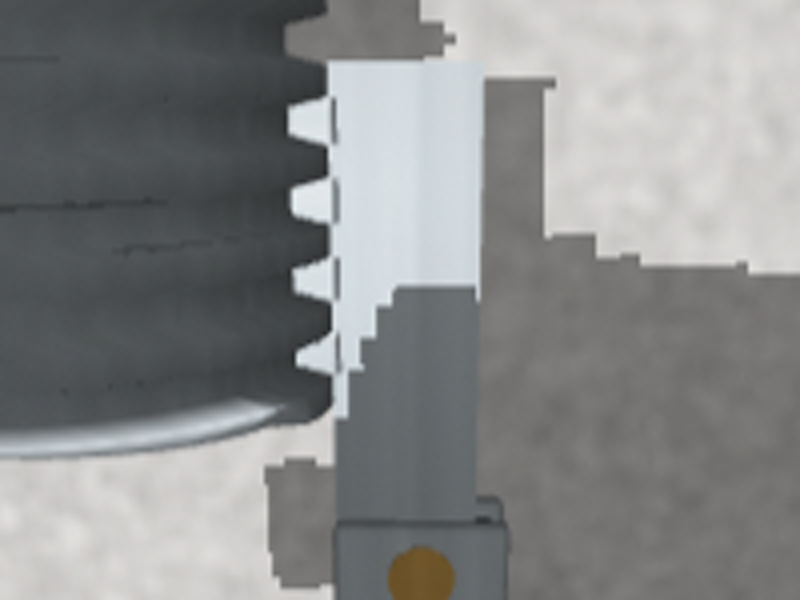

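View pics/side8b.png

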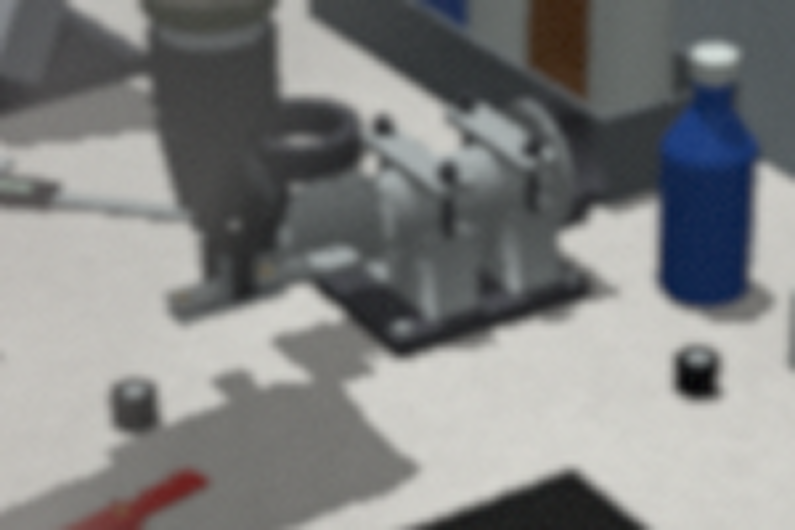

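All four teeth are in the grooves: (305,122), (308,203), (312,280) and (315,355). The crests meet the tooth bottoms and contact force is starting (Fy ≈ −3 N). I'll press slightly more and hold.

move_arm(
  moves=[
    {"tx": -0.008, "ty": 0, "tz": 0, "ax": 0, "ay": 0, "az": 0},
    {"tx": -0.008, "ty": 0, "tz": 0, "ax": 0, "ay": 0, "az": 0},
    {"tx": -0.008, "ty": 0, "tz": 0, "ax": 0, "ay": 0, "az": 0},
    {"tx": -0.008, "ty": 0, "tz": 0, "ax": 0, "ay": 0, "az": 0},
  ],
)

```text
clock: 6.57
ee_pos: [0.4734, 0.07, 0.073]
tool_rot: [2.204, -2.238, 0.0]
ft_force: [-0.6, -5.9, -2.0]
finger_gap: 0.226
```

move_arm(
  moves=[
    {"tx": 0, "ty": 0, "tz": 0, "ax": 0, "ay": 0, "az": 0},
    {"tx": 0, "ty": 0, "tz": 0, "ax": 0, "ay": 0, "az": 0},
    {"tx": 0, "ty": 0, "tz": 0, "ax": 0, "ay": 0, "az": 0},
    {"tx": 0, "ty": 0, "tz": 0, "ax": 0, "ay": 0, "az": 0},
    {"tx": 0, "ty": 0, "tz": 0, "ax": 0, "ay": 0, "az": 0},
  ],
)

```text
clock: 6.98
ee_pos: [0.4734, 0.07, 0.073]
tool_rot: [2.204, -2.238, 0.0]
ft_force: [-0.8, -5.2, -1.1]
finger_gap: 0.225
```

```bash
python3 -c "
from h import *
d=grab('wrist','wrist9')
plan([.4737,.0642,.0737],Rdown(-90.9))
a=cv2.resize(d['frame'][70:170,180:260],(480,600),interpolation=cv2.INTER_CUBIC); cv2.imwrite('pics/wrist9b.png',a[:,:,::-1])
print(arm.read_state()['torque'])
d=grab('wrist','wrist9')
"; sed 's/(lat<-.04)/(lat<-.0312)/' teeth.py > teeth2.py; python3 teeth2.py wrist9 .109 -.95 | egrep -v tooth
```

```text
t [ 0.144 -0.01  -0.018] a [ 0.   -0.    0.01] | clk 7.03 pos [0.4734 0.07   0.073 ] F [-1.5 -4.3 -1.2] gap 19.5
[-0.85383568  0.06079135 -0.27036303]
leaf top z 0.07587462871999788
lat range leaf [-47.9688347  -47.68214608 -39.65191703 -31.39133798 -31.23135245] toe ax 561.7872707792806
back edge rel yaw deg -0.2976375144492484 [-47.3 -47.8 -47.7 -47.7 -47.6 -47.5 -47.8 -47.9 -47.8 -47.7 -47.6]
```

View pics/wrist9b.png

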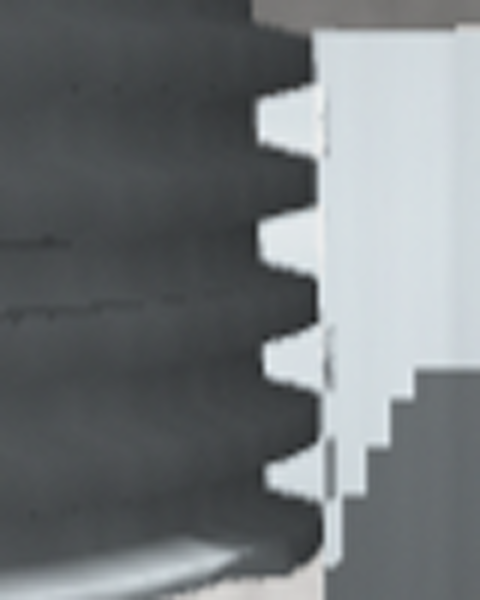

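```bash
cat > ft.py <<'E'
from h import *
L=[]
for i in range(8):
    arm.grab_frame('side'); s=arm.read_state(); L.append([*s['ft_force'],*s['torque']])
L=np.array(L); print(L.mean(0).round(3),L.std(0).round(3)); m=L.mean(0)
print('lever x', m[5]/m[1], 'clk',s['clock'],s['ee_pos'])
E
python3 ft.py
```

```text
[-0.479 -5.457 -1.022 -0.882  0.086 -0.29 ] [0.367 0.27  0.402 0.035 0.039 0.019]
lever x 0.053208170106583005 clk 7.4833 [0.47337718 0.07000016 0.07297237]
```

The force lever (53 mm) says contact is at the heel crest only. I'll yaw the toe in by a fraction of a degree so the leaf lies along the thread.

move_arm(
  moves=[
    {"tx": 0.005, "ty": 0, "tz": 0, "ax": 0, "ay": 0, "az": -0.06},
    {"tx": 0.005, "ty": 0, "tz": 0, "ax": 0, "ay": 0, "az": -0.06},
    {"tx": 0.005, "ty": 0, "tz": 0, "ax": 0, "ay": 0, "az": -0.06},
  ],
)

```text
clock: 7.73
ee_pos: [0.4734, 0.0698, 0.073]
tool_rot: [2.21, -2.232, 0.0]
ft_force: [-0.2, -4.9, -0.3]
finger_gap: 0.224
```

```bash
python3 ft.py
```

```text
[-0.09  -5.17  -0.983 -0.896  0.055 -0.335] [0.446 0.506 0.529 0.022 0.025 0.021]
lever x 0.06487294622465728 clk 8.1333 [0.47340667 0.06977539 0.07298646]
```

Lever is now 65 mm, which puts it mid-leaf, so both ends bear. I'll hold this lightly pressed (≈5 N) for over 1.5 s.

move_arm(
  moves=[
    {"tx": 0, "ty": 0, "tz": 0, "ax": 0, "ay": 0, "az": 0},
    {"tx": 0, "ty": 0, "tz": 0, "ax": 0, "ay": 0, "az": 0},
    {"tx": 0, "ty": 0, "tz": 0, "ax": 0, "ay": 0, "az": 0},
    {"tx": 0, "ty": 0, "tz": 0, "ax": 0, "ay": 0, "az": 0},
    {"tx": 0, "ty": 0, "tz": 0, "ax": 0, "ay": 0, "az": 0},
  ],
)

```text
clock: 8.55
ee_pos: [0.4734, 0.0698, 0.073]
tool_rot: [2.21, -2.232, 0.0]
ft_force: [-0.1, -4.3, -1.5]
finger_gap: 0.224
```

move_arm(
  moves=[
    {"tx": 0, "ty": 0, "tz": 0, "ax": 0, "ay": 0, "az": 0},
    {"tx": 0, "ty": 0, "tz": 0, "ax": 0, "ay": 0, "az": 0},
    {"tx": 0, "ty": 0, "tz": 0, "ax": 0, "ay": 0, "az": 0},
    {"tx": 0, "ty": 0, "tz": 0, "ax": 0, "ay": 0, "az": 0},
    {"tx": 0, "ty": 0, "tz": 0, "ax": 0, "ay": 0, "az": 0},
  ],
)

```text
clock: 8.97
ee_pos: [0.4734, 0.0698, 0.073]
tool_rot: [2.21, -2.232, 0.0]
ft_force: [-1.0, -5.4, -1.1]
finger_gap: 0.23
```

move_arm(
  moves=[
    {"tx": 0, "ty": 0, "tz": 0, "ax": 0, "ay": 0, "az": 0},
    {"tx": 0, "ty": 0, "tz": 0, "ax": 0, "ay": 0, "az": 0},
    {"tx": 0, "ty": 0, "tz": 0, "ax": 0, "ay": 0, "az": 0},
    {"tx": 0, "ty": 0, "tz": 0, "ax": 0, "ay": 0, "az": 0},
    {"tx": 0, "ty": 0, "tz": 0, "ax": 0, "ay": 0, "az": 0},
  ],
)

```text
clock: 9.38
ee_pos: [0.4734, 0.0698, 0.073]
tool_rot: [2.21, -2.232, 0.0]
ft_force: [-1.5, -5.3, -0.6]
finger_gap: 0.227
```

move_arm(
  moves=[
    {"tx": 0, "ty": 0, "tz": 0, "ax": 0, "ay": 0, "az": 0},
    {"tx": 0, "ty": 0, "tz": 0, "ax": 0, "ay": 0, "az": 0},
    {"tx": 0, "ty": 0, "tz": 0, "ax": 0, "ay": 0, "az": 0},
    {"tx": 0, "ty": 0, "tz": 0, "ax": 0, "ay": 0, "az": 0},
    {"tx": 0, "ty": 0, "tz": 0, "ax": 0, "ay": 0, "az": 0},
  ],
)

```text
clock: 9.8
ee_pos: [0.4734, 0.0698, 0.073]
tool_rot: [2.21, -2.232, 0.0]
ft_force: [-0.8, -5.1, -1.5]
finger_gap: 0.233
```

```bash
python3 -c "
from h import *
d=grab('wrist','wrist10')
plan([.4737,.0642,.0737],Rdown(-90.9))
a=cv2.resize(d['frame'][70:170,180:260],(480,600),interpolation=cv2.INTER_CUBIC); cv2.imwrite('pics/wrist10b.png',a[:,:,::-1])
"; python3 ft.py
```

```text
t [ 0.139 -0.008 -0.017] a [-0.   -0.    0.07] | clk 9.85 pos [0.4734 0.0698 0.073 ] F [ 0.2 -4.6 -1.5] gap 19.4
[-0.345 -5.4   -0.886 -0.896  0.083 -0.338] [0.445 0.431 0.517 0.018 0.008 0.025]
lever x 0.06261767988571852 clk 10.25 [0.47340521 0.06977161 0.07299887]
```

View pics/wrist10b.png

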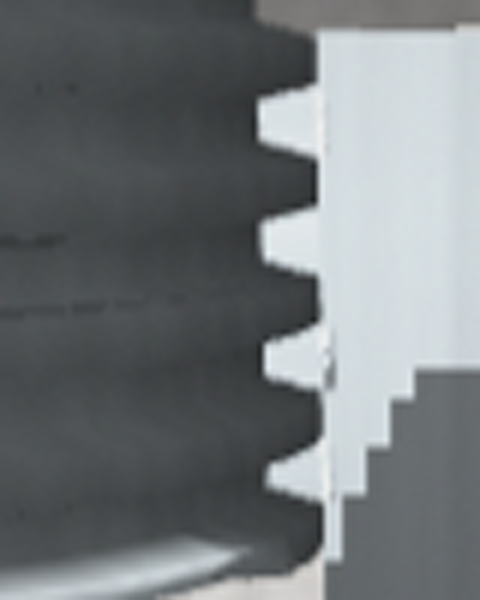

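The leaf has been seated for over 2 s at about 5 N. I'll back out straight, then lift.

move_arm(
  moves=[
    {"tx": 0.05, "ty": 0, "tz": 0, "ax": 0, "ay": 0, "az": 0},
    {"tx": 0.15, "ty": 0, "tz": 0, "ax": 0, "ay": 0, "az": 0},
    {"tx": 0.4, "ty": 0, "tz": 0, "ax": 0, "ay": 0, "az": 0},
    {"tx": 0.8, "ty": 0, "tz": -0.2, "ax": 0, "ay": 0, "az": 0},
    {"tx": 1.3, "ty": 0, "tz": -0.6, "ax": 0, "ay": 0, "az": 0},
  ],
)

```text
clock: 10.67
ee_pos: [0.4718, 0.0177, 0.096]
tool_rot: [2.211, -2.23, -0.005]
ft_force: [0.8, -0.4, -0.9]
finger_gap: 0.224
```

```bash
python3 -c "
from h import *
plan([.4635,-.174,.06],Rdown(-101.2))"
```

```text
t [4.795 0.163 0.894] a [0.04 0.01 2.14] | clk 10.67 pos [0.4718 0.0177 0.096 ] F [ 0.8 -0.4 -0.9] gap 19.2
```

move_arm(
  moves=[
    {"tx": 0.8, "ty": 0.03, "tz": 0, "ax": 0, "ay": 0, "az": 0.4},
    {"tx": 1.6, "ty": 0.06, "tz": 0, "ax": 0, "ay": 0, "az": 0.8},
    {"tx": 2.5, "ty": 0.09, "tz": 0, "ax": 0, "ay": 0, "az": 1.2},
    {"tx": 3.4, "ty": 0.12, "tz": 0, "ax": 0, "ay": 0, "az": 1.6},
    {"tx": 4.2, "ty": 0.15, "tz": 0.3, "ax": 0, "ay": 0, "az": 2.1},
  ],
)

```text
clock: 11.08
ee_pos: [0.4658, -0.1531, 0.0866]
tool_rot: [-1.994, 2.426, -0.006]
ft_force: [0.9, 0.1, -1.3]
finger_gap: 0.229
```

```bash
python3 -c "
from h import *
plan([.4635,-.174,.03],Rdown(-101.2))"
```

```text
t [ 0.522 -0.041  1.416] a [-0.05 -0.01  0.01] | clk 11.08 pos [ 0.4658 -0.1531  0.0866] F [ 0.9  0.1 -1.3] gap 19.6
```

move_arm(
  moves=[
    {"tx": 0.4, "ty": -0.04, "tz": 0.5, "ax": 0, "ay": 0, "az": 0},
    {"tx": 0.4, "ty": -0.04, "tz": 1.0, "ax": 0, "ay": 0, "az": 0},
    {"tx": 0.4, "ty": -0.04, "tz": 1.35, "ax": 0, "ay": 0, "az": 0},
    {"tx": 0.4, "ty": -0.04, "tz": 1.35, "ax": 0, "ay": 0, "az": 0},
    {"tx": 0.4, "ty": -0.04, "tz": 1.35, "ax": 0, "ay": 0, "az": 0},
  ],
)

```text
clock: 11.5
ee_pos: [0.4635, -0.1662, 0.0309]
tool_rot: [1.997, -2.425, -0.002]
ft_force: [-0.0, -0.1, 0.4]
finger_gap: 0.226
```

```bash
python3 -c "
from h import *
plan([.4635,-.174,.009],Rdown(-101.2)); print(arm.read_state()['ee_pos'])"; python3 ft.py
```

```text
t [ 0.192 -0.039  0.548] a [0.01 0.01 0.03] | clk 11.50 pos [ 0.4635 -0.1662  0.0309] F [-0.  -0.1  0.4] gap 19.3
[ 0.46345053 -0.16619643  0.03092197]
[-0.238 -0.041 -0.961  0.001  0.015  0.007] [0.586 0.388 0.298 0.029 0.028 0.03 ]
lever x -0.17896394617689496 clk 11.9 [ 0.46397534 -0.16597524  0.03142836]
```

move_arm(
  moves=[
    {"tx": 0.15, "ty": 0, "tz": 0.3, "ax": 0, "ay": 0, "az": 0},
    {"tx": 0.15, "ty": 0, "tz": 0.54, "ax": 0, "ay": 0, "az": 0},
    {"tx": 0.15, "ty": 0, "tz": 0.56, "ax": 0, "ay": 0, "az": 0},
    {"tx": 0.15, "ty": 0, "tz": 0.56, "ax": 0, "ay": 0, "az": 0},
  ],
)

```text
clock: 12.23
ee_pos: [0.4626, -0.1718, 0.0082]
tool_rot: [1.997, -2.425, -0.001]
ft_force: [-0.2, 0.1, -1.1]
finger_gap: 0.227
```

```bash
python3 ft.py
```

```text
[-0.179  0.095 -1.12  -0.006  0.004 -0.002] [0.578 0.305 0.678 0.021 0.037 0.028]
lever x -0.02321285323970134 clk 12.6333 [ 0.46258069 -0.17175182  0.00857328]
```

move_arm(
  moves=[
    {"tx": 0, "ty": 0, "tz": 0.015, "ax": 0, "ay": 0, "az": 0},
    {"tx": 0, "ty": 0, "tz": 0.03, "ax": 0, "ay": 0, "az": 0},
    {"tx": 0, "ty": 0, "tz": 0.03, "ax": 0, "ay": 0, "az": 0},
  ],
)

```text
clock: 12.88
ee_pos: [0.4626, -0.1718, 0.0081]
tool_rot: [1.997, -2.425, 0.0]
ft_force: [-3.0, 0.7, 9.0]
finger_gap: 0.232
```

```bash
python3 ft.py
```

```text
[-3.593e+00  2.163e+00  9.559e+00  2.870e-01  5.480e-01  5.000e-03] [0.641 0.39  0.4   0.025 0.031 0.025]
lever x 0.002193135615717779 clk 13.2833 [ 0.46265396 -0.17182177  0.00810002]
```

It's touching down with about 10 N. I'll release gently.

move_arm(
  moves=[
    {"tx": 0, "ty": 0, "tz": -0.012, "ax": 0, "ay": 0, "az": 0},
    {"tx": 0, "ty": 0, "tz": -0.012, "ax": 0, "ay": 0, "az": 0},
  ],
  newtons=20,
)

```text
clock: 13.45
ee_pos: [0.4627, -0.1718, 0.0081]
tool_rot: [-1.997, 2.425, -0.0]
ft_force: [-2.0, 2.2, 4.3]
finger_gap: 0.226
```

move_arm(
  moves=[
    {"tx": 0, "ty": 0, "tz": 0, "ax": 0, "ay": 0, "az": 0},
    {"tx": 0, "ty": 0, "tz": 0, "ax": 0, "ay": 0, "az": 0},
    {"tx": 0, "ty": 0, "tz": 0, "ax": 0, "ay": 0, "az": 0},
    {"tx": 0, "ty": 0, "tz": 0, "ax": 0, "ay": 0, "az": 0},
  ],
  hand=46,
)

```text
clock: 13.78
ee_pos: [0.4626, -0.1718, 0.0078]
tool_rot: [1.997, -2.425, -0.0]
ft_force: [-0.3, -0.7, -0.2]
finger_gap: 0.534
```

move_arm(
  moves=[
    {"tx": 0, "ty": 0, "tz": -0.3, "ax": 0, "ay": 0, "az": 0},
    {"tx": 0, "ty": 0, "tz": -1, "ax": 0, "ay": 0, "az": 0},
    {"tx": 0, "ty": 0, "tz": -2, "ax": 0, "ay": 0, "az": 0},
    {"tx": 0, "ty": 0, "tz": -3, "ax": 0, "ay": 0, "az": 0},
    {"tx": 0, "ty": 0, "tz": -3.6, "ax": 0, "ay": 0, "az": 0},
  ],
)

```text
clock: 14.2
ee_pos: [0.4634, -0.1723, 0.1557]
tool_rot: [-1.996, 2.424, -0.007]
ft_force: [1.8, -1.9, -0.0]
finger_gap: 0.54
```

```bash
python3 -c "
from h import *
plan([.4635,-.174,.03],Rdown(-101.2))
d=grab('wrist','wrist11')
a=cv2.resize(d['frame'],(796,597),interpolation=cv2.INTER_CUBIC); cv2.imwrite('pics/wrist11b.png',a[:,:,::-1])
C=cloud(d)
d=grab('scene','scene11')
for n,u,v in [('case',254,150),('case2',254,190),('leaf',254,95),('leaf2',254,125)]: print(n,C[v,u].round(4))
"
```

```text
t [3.600e-02 1.000e-03 3.142e+00] a [-0.05 -0.02  0.03] | clk 14.20 pos [ 0.4634 -0.1723  0.1557] F [ 1.8 -1.9 -0. ] gap 46.1
case [ 0.493  -0.1776  0.0177]
case2 [ 0.4517 -0.1696  0.0163]
leaf [ 0.544  -0.1876  0.0105]
leaf2 [ 0.5163 -0.1822  0.0108]
```

View pics/wrist11b.png

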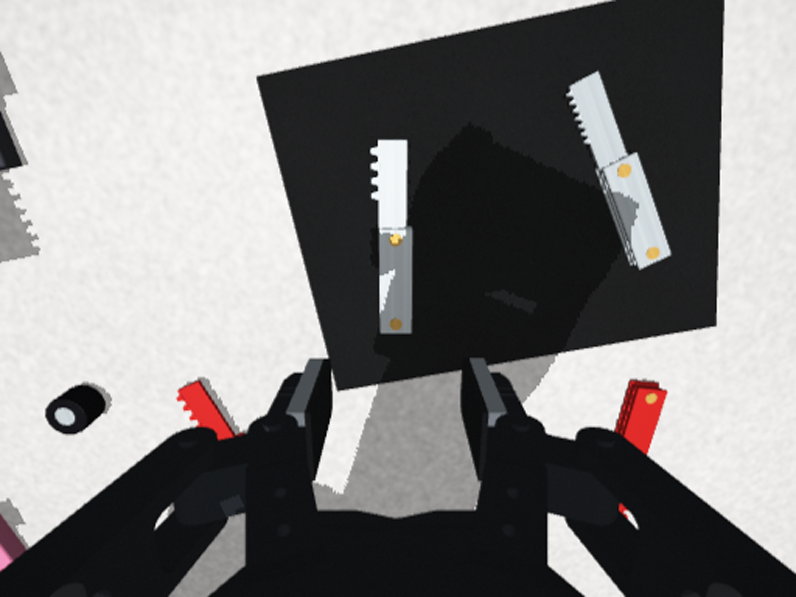

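View pics/scene11.png

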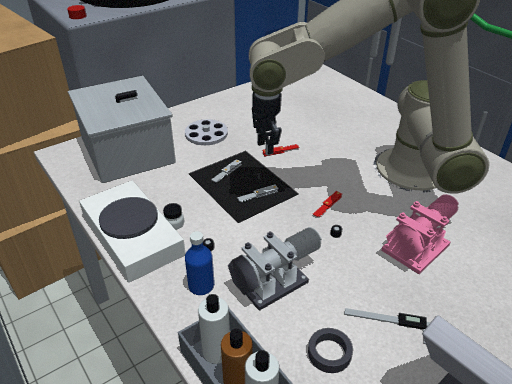

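The gauge lies flat on the mat, with case rivets at (396,239) and (396,324). Everything else is where it was. I'll let the arm settle and hand in.

move_arm(
  moves=[
    {"tx": 0, "ty": 0, "tz": 0, "ax": 0, "ay": 0, "az": 0},
    {"tx": 0, "ty": 0, "tz": 0, "ax": 0, "ay": 0, "az": 0},
    {"tx": 0, "ty": 0, "tz": 0, "ax": 0, "ay": 0, "az": 0},
  ],
)

```text
clock: 14.55
ee_pos: [0.4621, -0.1715, 0.1505]
tool_rot: [1.997, -2.425, -0.004]
ft_force: [-0.7, 0.4, -0.7]
finger_gap: 0.538
```

```bash
python3 -c "
from h import *
arm.job_done(); print(arm.read_state()['clock'])"
```

```text
the job is handed in; nothing more can be done
the job is handed in; nothing more can be done
```

I checked the thread with the coarse gauge, laid the gauge back flat on the black mat and let go; the job was handed in at about 14.6 s on the clock.

- **Seating:** All four teeth went home in the grooves from the free end, on the right-hand side. By the arm's position the leaf was level with the screw's axis; the camera put it slightly lower, by no more than about 1 mm. The first contact bore only at the end nearest the case, so I turned the leaf in by 0.3°. I then held it at about 5 N for over 2 s. The force now acted near the middle of the leaf, and the wrist picture showed all four teeth in.
- **Putting back:** The last wrist and scene pictures show the gauge flat on the mat, close to where it first lay. The highest wrist force I saw was about 10 N, at the grasp and the set-down.
- **Other things:** The other gauge, the red and pink look-alikes and the other things looked unmoved in those pictures.

No check failed. The only disagreement was camera offsets of 1–3 mm, so I aligned the teeth to the grooves in the wrist camera alone.

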